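Find the gear unit that rattles

ROBOT

A 7-joint arm with a two-finger parallel gripper is mounted at the origin on the work surface. World frame = base frame: x ahead of the robot, y to its left, z up, the work surface at z = 0. Lengths are in m, angles in rad, forces in N, time in s.
With the tool pointing down it reaches from about 0.425 to 0.8 m from the base axis. Payload 8.3 kg.
Tool frame: the origin (TCP) lies midway between the tips of the shut fingers; the grasp point (between the pads) lies 19 mm behind it (bot.grip_point_offset is the distance from the TCP to the grasp point, in m); z points along the fingers, y is the line along which they close (so a half turn about z gives the same grasp; the last joint's range is limited). The gripper opens to 85 mm and grips with 20 to 120 N. Pads are 22 mm wide; open, the fingers measure 114 mm over their backs; the gripper's body (76 mm by 85 mm) begins 54 mm behind the grasp point. The pads swing forward as they close: fully open they stand 13 mm farther back than shut.
Start: joints at [-1.236, 0.383, 0.016, 1.37, -0.006, 1.388, -0.046], TCP at [0.242, 0.576, 0.231] pointing down, gripper open.
Joint ranges: [-2.95, 2.95], [-0.25, 2.06], [-1.52, 1.56], [0.18, 2.33], [-1.44, 4.58], [0.02, 2.06], [-3.01, 3.01]. Speed limits (rad/s): [2.39, 2.39, 3.01, 3.01, 3.14, 3.14, 3.14].

INTERFACE

Orientations are given as a unit quaternion [x, y, z, w].
In Python, from plant import sensors, optics, order, spotter, bot gives the robot as it stands.
- The arm moves only by the shell command python3 -m inch 'ROWS' [FORCE]. ROWS is text: rows parted by semicolons, each of 7 numbers parted by spaces: the turn, a rotation vector about the world's x, y, z in degrees, then the shift along the world's x, y, z in mm, then the opening, from 0 (shut) to 1 (fully open). In form: rx ry rz tx ty tz hand; .... A call has 1 to 10 rows; each row is the pose to reach, as a shift and turn from the pose commanded when the call began; what a row does not reach only later rows make up. A row lasts 1/12 s, in which the tool goes at most 41.7 mm and 7.16 degrees, less where a joint would pass 70% of its speed; a pose out of reach is approached as far as the arm can. A call with a gripper value outside its range is refused whole. The fingers move at their own pace and stop on an object; FORCE is the grip in N (left out, the last holds). Time passes only in rows, so rows that repeat a pose let the fingers close. It gives the time, the measured TCP pose, the force, the opening and the grip force at its end, in the units of the state.
- sensors.get_obs(): the state, without advancing time (a new reading comes with each control period).
- optics.capture(name): name is "side" or "top" or "wrist"; returns a dict with "color" (480x640x3 uint8, red, green, blue), "intrinsics" (3x3 intrinsics, pixels), "xyz" and "rotation" of the camera in the world. Camera axes: x right, y up, looking along -z (the intrinsics and any distortion apply to the point x, -y, -z); pixel columns grow to the right and rows downward; lengths in m; the calibration is good to about 2 mm. A picture is of the moment at which its call begins. There is no depth.
- order.close_job(): hands the job in; it is judged then, once.
Trained networks look in a picture, given as the dict that the camera call returned (one of the last four; its "shot" number tells which), for a name from the list of things; names that differ only in an ending like _2 or _b are one class to them, and where a whole thing is asked for, a point or a joint stands for the part that bears it (a point fixed in the world has none). Each returns a list of dicts, best first, with "confidence" (0 to 1); they miss things now and then, are a little off and sometimes report something else, mostly with a low value. They report only what shows in the picture. A call takes as long as a camera call. They do not tell look-alikes from the thing itself.
- spotter.masks_of(picture, name): "mask" (480x640 bool, what is visible of it) and "bbox" ([left, top, right, bottom] in pixels, round what is visible of it).
- spotter.pinpoint(picture, name): "location" ([column, row] in pixels: a listed point, or the origin of a listed thing).
The state is a dict: "time": time; "joints": joint angles; "joint_velocities": joint speeds; "effort": joint torques, N m; "tcp_pos": TCP position; "eef_rot": TCP orientation; "wrist_force": force on the tool from outside, world axes, zero at the start; "wrist_torque": the same for the moment, N m; "opening": opening from 0.0 (shut) to 1.0 (fully open); "gripper_force": force on a finger pad.
Only numpy, scipy, OpenCV 4.12 (cv2) and the standard library are available. Lean on these libraries where they do the work, as an engineer would, in place of code of your own. Each camera call takes 0.05 s, during which the arm holds its last target. There are 200 camera calls.

TASK

One of the three sealed gear units in the rack has a gear loose inside: lift them in turn, shake each gently end to end until you feel which one has a piece moving, and lay that one fully down in the rework cradle. Put the sound ones back fully down in the nests they came from; do not drop or ram any unit, and leave the other things on the table alone.

Things in the scene. Friction and masses are not known exactly. Their poses are not given: they have to be found in the camera images.
- rack: Fixed plate 170 x 340 x 8 mm; three yellow nests 115 mm apart along y, a sealed gear unit in each. A unit lies on two sprung cross-bars (they give up to 4 mm, from 10 N on), tops 20 mm above the table, 66 mm free between them, inside four corner lugs (beside it, x = 37 to 51 mm either way) and two end stops, all 14 mm above the bars. Origin: middle of its underside; x along the units, z up.
- nest0 (a point): Left (+y) nest; the point is its middle, 42 mm above the table, half-way up a seated unit; x along the unit. A unit is a plain closed block 110 (x) x 44 (y) x 44 mm, black with aluminium ends; all look alike, 0.5 to 0.6 kg. Play in a nest: 4 mm at each end, 3 mm at each side; units start up to 3 mm off in x, 1.5 mm in y, 0.02 rad askew.
- nest1 (a point): Middle nest, as nest0. In one unit, in any nest, a 0.25 kg steel gear is loose: it slides up to 14 mm either way along x, starting within 4 mm of the middle, with 0.3 N friction: it moves when jerked along x well over 1.2 m/s2 or tipped endwise over 7 degrees, then stays where it stopped.
- nest2 (a point): Right (-y) nest, as nest0. A brisk 60 mm stroke along x in about 0.2 to 0.25 s throws a loose gear to the end that the stroke went towards. Its weight then hangs there: at rest, the moment about y on the gripper differs by about 0.07 N m between strokes one way and the other (slower or shorter strokes: less). In a sound unit nothing moves.
- cradle_mid (a point): Middle of the empty rework cradle (fixed single yellow nest on a plywood plate 170 x 100 x 8 mm, left of the rack), 42 mm above the table as in nest0, x along the unit, either way round. Bars, lugs, stops as in the rack, no lead-in, but only 2 mm play at each end, 2.5 mm at each side: a unit held off-centre lands on an end stop, 14 mm high; feel, lift a little, shift along x.
- bearing_m (a point): Bystander, to be left alone: ball bearing ring, 34 mm across, 11 mm high, standing on the rack's deck between two nests; the point is its middle. Five more bystanders (screwdriver, spanner, two wooden blocks, jar; all under 70 mm high) lie on the table nearer to the robot than the rack and beyond it.
- hexnut_m (a point): Bystander, to be left alone: brass nut, 26 mm across, 12 mm high, on the rack's deck between the other two nests; the point is its middle.
There are look-alikes about, which are no part of the job. Of the things like the part that bears cradle_mid, leave any that is black or green; of the rest the larger one is meant.

How it is judged:
On the way:
1. the faulty unit, held at least 10 mm clear of the nest's bars, is shaken until the loose gear has slid over 9 mm from the middle (distance between slug_c0 and unit_a_c0 above 0.009 m and height (world z) of unit_a_c0 above 0.052 m), for 0.05 s.
At the end, for the whole second after the job is handed in: The unit with the loose gear lies along the cradle (6 mm, 0.12 rad), down on its bars (under 4 mm high), level within 0.06 rad, at rest; the two sound units lie within 12 mm of where they started, level within 0.06 rad, at rest (horizontal distance between unit_a_c0 and cradle_mid below 0.006 m and height (world z) of unit_a_c0 below 0.046 m and angle between each of unit_a_c0, unit_b_c0, unit_c_c0's own z axis and vertical below 0.06 rad and angle between the x axis of unit_a and the x axis of cradle_mid, either way round below 0.12 rad and linear speed of each of unit_a, unit_b, unit_c below 0.02 m/s and distance of each of unit_b_c0, unit_c_c0 from where it was at the start of the episode below 0.012 m); the robot touches nothing.
It fails at once if a unit is rammed or pressed hard onto the rack or the cradle: over 45 N (contact force between any of unit_a, unit_b, unit_c and rack above 45 N or contact force between any of unit_a, unit_b, unit_c and cradle above 45 N).
It fails at once if a unit is dropped into a nest: faster than 0.35 m/s within 12 mm of the seat ((linear speed of unit_a above 0.35 m/s and height (world z) of unit_a_c0 below 0.054 m) or (linear speed of unit_b above 0.35 m/s and height (world z) of unit_b_c0 below 0.054 m) or (linear speed of unit_c above 0.35 m/s and height (world z) of unit_c_c0 below 0.054 m)).
It fails at once if a unit is flung about: faster than 1.2 m/s (linear speed of any of unit_a, unit_b, unit_c above 1.2 m/s).
It fails at once if a bystander is moved by more than 25 mm (distance of any of bearing_m, hexnut_m, driver_m, spanner_m, block_l_m, block_t_m, jar_m from where it was at the start of the episode above 0.025 m).
It also fails if it takes over 72 s, if anything falls off the work surface, if the arm or the gripper's body presses on something with over 40 N, if the wrist force passes 120 N, or if a joint passes its speed limit or range.

## Working session

There is one attempt and no reset: what is moved stays moved. The work goes in short steps, Python scripts to look and compute and a shell command to move; the robot and the scene stay as the last step left them, time stands still between calls to the robot, and variables do not carry over. Pictures are saved under pics/ and viewed, at most 10 in all, crops included, and the job is handed in when it is done.

```bash
ls; mkdir -p pics
cat > h.py <<'E'
import numpy as np, cv2
from plant import sensors, optics, order, spotter, bot
from scipy.spatial.transform import Rotation as R
def rot(p):
    r=np.array(p["rotation"]); return r if r.shape==(3,3) else R.from_quat(r).as_matrix()
def at(p,px,z):
    K=np.array(p["intrinsics"]); d=np.linalg.inv(K)@[px[0],px[1],1]; d=rot(p)@[d[0],-d[1],-d[2]]
    c=np.array(p["xyz"]); return c+d*(z-c[2])/d[2]
def save(p,n,box=None,s=1):
    im=p["color"][:,:,::-1]
    if box: im=im[box[1]:box[3],box[0]:box[2]]
    cv2.imwrite("pics/"+n,cv2.resize(im,None,fx=s,fy=s,interpolation=cv2.INTER_CUBIC))
E
python3 - <<'E'
from h import *
o=sensors.get_obs(); print({k:np.round(v,3) for k,v in o.items()})
for n in("top","side"):
    p=optics.capture(n); save(p,n+"1.png"); print(n,[k for k in p if k!="color"],p["xyz"])
    for t,z in(("nest0",.042),("nest1",.042),("nest2",.042),("cradle_mid",.042),("bearing_m",.0135),("hexnut_m",.014),("rack",0)):
        for d in spotter.pinpoint(p,t)[:4]: print(t,np.round(d["confidence"],2),np.round(d["location"]),np.round(at(p,d["location"],z),4))
E
```

```text
pics
{'time': np.float64(0.0), 'joints': array([-1.236,  0.384,  0.016,  1.371, -0.006,  1.388, -0.047]), 'joint_velocities': array([ 0.001,  0.001, -0.001, -0.   ,  0.   , -0.   ,  0.002]), 'effort': array([ 1.0000e-03, -6.2759e+01,  8.4400e-01, -3.7182e+01,  1.6000e-02,
        1.4000e-02, -0.0000e+00]), 'tcp_pos': array([0.242, 0.576, 0.23 ]), 'eef_rot': array([ 0.198,  0.98 , -0.001, -0.   ]), 'wrist_force': array([-0.411, -0.883, -0.561]), 'wrist_torque': array([ 0.013,  0.023, -0.074]), 'gripper_force': np.float64(0.0), 'opening': np.float64(0.997)}
top ['intrinsics', 'xyz', 'rotation', 'shot'] [0.31675715 0.14655667 1.17409605]
nest0 0.94 [432. 191.] [ 0.5773 -0.1236  0.042 ]
nest0 0.75 [387. 195.] [ 0.5694 -0.0139  0.042 ]
nest1 0.94 [432. 191.] [ 0.5773 -0.1236  0.042 ]
nest1 0.75 [387. 195.] [ 0.5694 -0.0139  0.042 ]
nest2 0.94 [432. 191.] [ 0.5773 -0.1236  0.042 ]
nest2 0.75 [387. 195.] [ 0.5694 -0.0139  0.042 ]
cradle_mid 0.87 [228. 188.] [0.5971 0.3796 0.042 ]
cradle_mid 0.83 [298. 187.] [0.5967 0.205  0.042 ]
cradle_mid 0.81 [151. 296.] [0.3348 0.5627 0.042 ]
cradle_mid
[... 379 characters left out ...]
nest0 0.64 [533. 339.] [ 0.5715 -0.251   0.042 ]
nest1 0.9 [425. 274.] [ 0.5602 -0.0174  0.042 ]
nest1 0.74 [475. 300.] [ 0.5744 -0.1282  0.042 ]
nest1 0.64 [533. 339.] [ 0.5715 -0.251   0.042 ]
nest2 0.9 [425. 274.] [ 0.5602 -0.0174  0.042 ]
nest2 0.74 [475. 300.] [ 0.5744 -0.1282  0.042 ]
nest2 0.64 [533. 339.] [ 0.5715 -0.251   0.042 ]
cradle_mid 0.84 [311. 192.] [0.578  0.3634 0.042 ]
cradle_mid 0.73 [174. 193.] [0.3267 0.5554 0.042 ]
cradle_mid 0.62 [346. 329.] [ 0.3434 -0.0405  0.042 ]
cradle_mid 0.58 [359. 218.] [0.5924 0.2092 0.042 ]
bearing_m 0.54 [460. 282.] [ 0.6228 -0.0568  0.0135]
hexnut_m 0.47 [487. 343.] [ 0.5313 -0.1942  0.014 ]
rack 0.76 [472. 317.] [ 0.5751 -0.1282  0.    ]
```

View pics/top1.png

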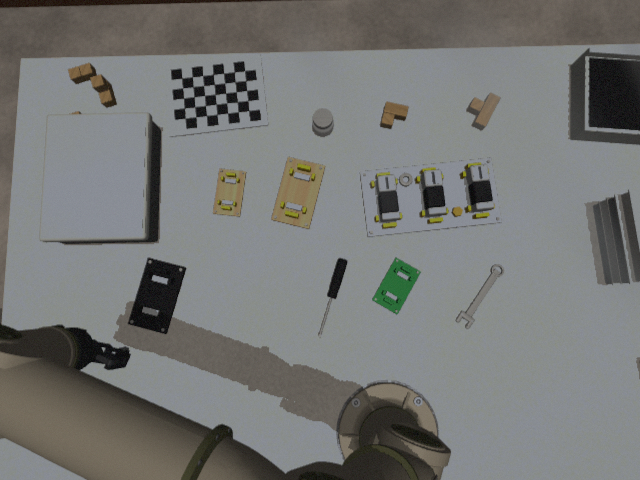

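Run:
```python
from h import *
im=cv2.imread("pics/top1.png")[120:340,110:510]; cv2.imwrite("pics/crop1.png",cv2.resize(im,None,fx=2,fy=2,interpolation=cv2.INTER_CUBIC))
```

```text
(no output)
```

View pics/crop1.png

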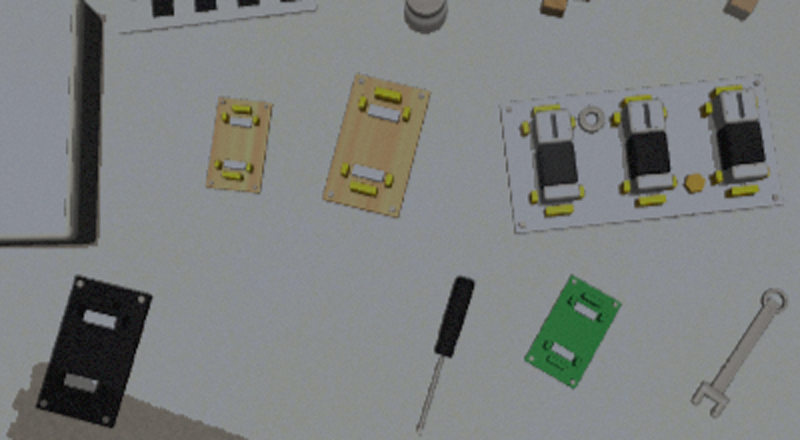

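The top view shows the rack at about (430,197). Four parts look like the cradle: black at (157,296), green at (396,285), small plywood at (229,192) and larger plywood at (298,192). Black and green are excluded, and of the two plywood ones the larger at (298,192) is meant. The crop confirms it.

Run:
```python
from h import *
o=sensors.get_obs(); m=R.from_quat(o["eef_rot"]).as_matrix(); print("toolx,y",m[:,0].round(3),m[:,1].round(3),bot.grip_point_offset)
for n in("top","side"):
    p=optics.capture(n)
    for t in("rack","cradle_mid"):
        for d in spotter.masks_of(p,t)[:4]:
            c=max(cv2.findContours(d["mask"].astype(np.uint8),0,2)[0],key=cv2.contourArea)
            w=np.array([at(p,q[0],.008)[:2] for q in c],np.float32)*1000
            r=cv2.minAreaRect(w); print(n,t,round(d["confidence"],2),d["bbox"],np.round(r[0]),np.round(r[1]),round(r[2],2))
```

```text
toolx,y [-0.922  0.387  0.   ] [0.387 0.922 0.   ] 0.0187
top rack 0.57 [356.1, 158.1, 501.5, 235.4] [ 572. -127.] [172. 342.] 5.19
top cradle_mid 0.83 [214.6, 167.0, 244.5, 216.1] [595. 383.] [ 70. 119.] 82.12
top cradle_mid 0.82 [131.1, 257.3, 183.7, 336.1] [338. 562.] [101. 169.] 74.56
top cradle_mid 0.67 [372.5, 257.1, 416.4, 313.7] [350. -31.] [ 72. 120.] 58.96
top cradle_mid 0.65 [272.8, 156.1, 325.2, 231.9] [591. 207.] [103. 172.] 75.13
side rack 0.81 [373.3, 265.9, 579.5, 396.1] [ 569. -131.] [180. 341.] 3.83
side cradle_mid 0.93 [142.1, 186.0, 220.1, 221.9] [337. 568.] [135. 169.] 75.62
side cradle_mid 0.91 [307.3, 322.8, 386.6, 362.0] [348. -36.] [ 84. 125.] 58.28
side cradle_mid 0.73 [283.4, 189.0, 340.6, 214.7] [594. 384.] [ 90. 125.] 83.1
side cradle_mid 0.66 [315.8, 211.4, 401.6, 252.7] [592. 211.] [128. 176.] 74.25
```

```bash
python3 -m inch '0 0 7 19 -35 0 1;0 0 12 38 -70 0 1;0 0 17 57 -105 0 1;0 0 22 76 -140 0 1;0 0 28 95 -175 0 1;0 0 28 114 -210 0 1;0 0 28 133 -245 0 1;0 0 28 152 -280 0 1;0 0 28 171 -315 0 1;0 0 28 190 -350 0 1' 30; python3 -m inch '0 0 0 19 -35 0 1;0 0 0 38 -70 0 1;0 0 0 57 -105 0 1;0 0 0 76 -140 0 1;0 0 0 95 -175 0 1;0 0 0 110 -205 0 1;0 0 0 122 -226 0 1;0 0 0 130 -238 0 1;0 0 0 130 -238 0 1;0 0 0 130 -238 0 1'
python3 - <<'E'
from h import *
p=optics.capture("wrist"); save(p,"w1.png"); print(p["xyz"])
o=sensors.get_obs(); print(o["joints"].round(2),R.from_quat(o["eef_rot"]).as_matrix()[:,1])
for t,z in(("nest0",.042),("nest1",.042),("nest2",.042),("bearing_m",.0135),("hexnut_m",.014)):
    for d in spotter.pinpoint(p,t)[:3]: print(t,np.round(d["confidence"],2),np.round(d["location"]),np.round(at(p,d["location"],z),4))
E
```

```text
time: 1.93
tcp_pos: [0.4327, 0.2243, 0.2317]
eef_rot: [-0.045, 0.999, 0.0, 0.0]
wrist_force: [1.3, -0.0, -0.2]
opening: 0.997
gripper_force: 0.0
time: 2.77
tcp_pos: [0.5621, -0.0124, 0.2311]
eef_rot: [-0.045, 0.999, -0.0, -0.0]
wrist_force: [0.3, 0.1, -0.2]
opening: 1.0
gripper_force: 0.0
[ 0.47739565 -0.01938053  0.37306123]
[-0.39  0.26  0.43  1.56 -0.11  1.34  1.72] [-9.10258968e-02  9.95848445e-01  4.00074176e-04]
bearing_m 0.94 [266. 246.] [ 0.6168 -0.0673  0.0135]
hexnut_m 0.92 [150. 160.] [ 0.5318 -0.1919  0.014 ]
```

View pics/w1.png

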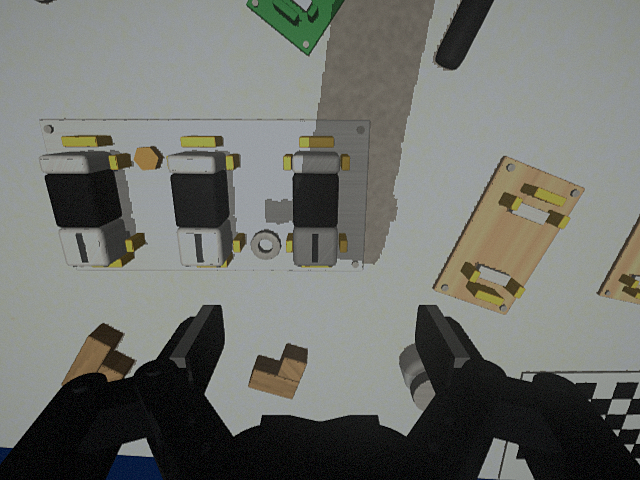

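The wrist view shows the units at about (316,205), (202,205) and (85,205), the bearing at (266,246), the nut at (149,159) and the larger plywood cradle at (508,235).

Run:
```python
from h import *
p=optics.capture("wrist")
def rc(nm,c,w):
    c=np.array([at(p,q,w)[:2]*1000 for q in c],np.float32); r=cv2.minAreaRect(c); print(nm,np.round(r[0],1),np.round(r[1],1),round(r[2],2))
for t in("rack","cradle_mid"):
    for d in spotter.masks_of(p,t)[:3]:
        c=max(cv2.findContours(d["mask"].astype(np.uint8),0,2)[0],key=cv2.contourArea); rc(t+str(d["bbox"]),c[:,0],.008)
rc("rack",[(40,120),(369,122),(368,270)],.008)
rc("crad",[(508,155),(584,187),(511,313),(433,290)],.008)
# dark band of the units at top z=.064
g=p["color"].max(2); b=(g<45).astype(np.uint8); b[300:]=0;b[:130]=0;b[:,360:]=0
n,l,s,c=cv2.connectedComponentsWithStats(b)
for i in range(1,n):
    if s[i][4]>300: print(s[i],c[i].round(1)); rc("band",np.argwhere(l==i)[:,::-1],.064)
for nm,e in(("u0ends",((316,150),(316,266))),): print([at(p,q,.064).round(4) for q in e])
for d in spotter.pinpoint(p,"cradle_mid")[:3]: print(np.round(d["confidence"],2),np.round(d["location"]),np.round(at(p,d["location"],.042),4))
im=p["color"][120:280,30:380]; cv2.imwrite("pics/w1c.png",cv2.resize(im[:,:,::-1],None,fx=2.2,fy=2.2,interpolation=cv2.INTER_CUBIC))
```

```text
rack[39.2, 119.0, 369.5, 271.8] [ 571.1 -128.8] [170.9 339.5] 5.14
rack[432.9, 154.3, 583.4, 314.9] [589.5 205.2] [106.8 169.9] 74.85
cradle_mid[594.5, 213.0, 640.0, 305.3] [607.9 346.1] [119.5  51. ] 22.49
cradle_mid[432.3, 154.3, 581.9, 315.1] [589.8 205. ] [106.4 170.2] 75.05
cradle_mid[244.6, 1.8, 342.3, 54.9] [397.6 -49.1] [44.2 89.4] 5.31
rack [502.9 -97.3] [381.1 145.8] 69.22
crad [585.8 206.6] [105.1 170.4] 77.57
[  43  168   77   59 3606] [ 81.8 197.5]
band [ 565.5 -230.9] [54.8 64.5] 5.29
[ 169  169   59   58 2889] [198.1 198.6]
band [ 556.  -123.5] [54.1 51.8] 5.09
[ 291  173   46   55 2364] [313.2 199.8]
band [548.3 -16.9] [51.5 41.8] 4.39
[array([ 0.5025, -0.0184,  0.064 ]), array([ 0.6143, -0.0084,  0.064 ])]
0.6 [519. 251.] [0.5875 0.2037 0.042 ]
```

View pics/w1c.png

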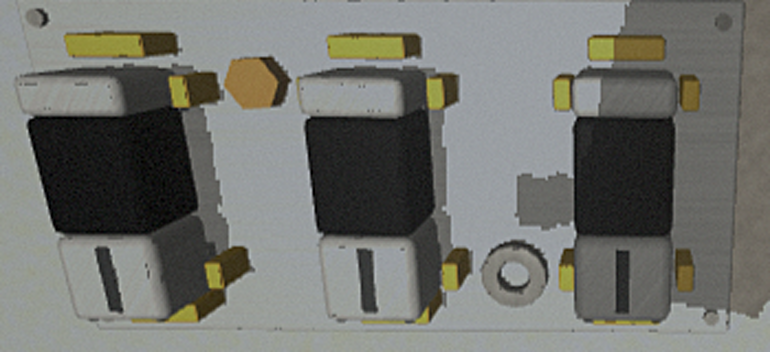

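```bash
python3 -m inch '0 0 0 -1 -2 -30 1;0 0 0 -1 -2 -60 1;0 0 0 -1 -2 -90 1;0 0 0 -1 -2 -120 1;0 0 0 -1 -2 -150 1;0 0 0 -1 -2 -175 1;0 0 0 -1 -2 -192 1;0 0 0 -1 -2 -203 1;0 0 0 -1 -2 -208 1;0 0 0 -1 -2 -208 1' 90; python3 -m inch '0 0 0 0 0 0 0.5;0 0 0 0 0 0 0.4;0 0 0 0 0 0 0.3;0 0 0 0 0 0 0.3;0 0 0 0 0 0 0.3;0 0 0 0 0 0 0.3;0 0 0 0 0 0 0.3;0 0 0 0 0 0 0.3'
```

```text
time: 4.1
tcp_pos: [0.5607, -0.0138, 0.0226]
eef_rot: [-0.046, 0.999, -0.0, -0.001]
wrist_force: [-1.0, 0.6, -0.1]
opening: 1.001
gripper_force: 0.0
time: 4.77
tcp_pos: [0.5621, -0.0143, 0.0242]
eef_rot: [-0.045, 0.999, -0.0, 0.001]
wrist_force: [1.3, -2.8, 5.5]
opening: 0.506
gripper_force: 91.6
```

```bash
cat > m.py <<'E'
from h import *
v=[]
for i in range(5):
    o=sensors.get_obs(); y=R.from_quat(o["eef_rot"]).as_matrix()[:,1]; v.append([y@o["wrist_torque"],*o["wrist_force"]]); 
    if i<4: optics.capture("wrist")
v=np.array(v); print("My",v[:,0].round(3),"mean",v[:,0].mean().round(4),"F",v[:,1:].mean(0).round(2),"t",o["time"].round(2))
E
python3 -m inch '0 0 0 0 0 4 0.3;0 0 0 0 0 10 0.3;0 0 0 0 0 20 0.3;0 0 0 0 0 35 0.3;0 0 0 0 0 50 0.3;0 0 0 0 0 65 0.3;0 0 0 0 0 80 0.3;0 0 0 0 0 80 0.3;0 0 0 0 0 80 0.3'; python3 m.py
python3 -m inch '0 0 0 20 2 0 0.3;0 0 0 45 4 0 0.3;0 0 0 60 5 0 0.3;0 0 0 60 5 0 0.3;0 0 0 60 5 0 0.3;0 0 0 60 5 0 0.3;0 0 0 60 5 0 0.3;0 0 0 60 5 0 0.3'; python3 m.py
python3 -m inch '0 0 0 -20 -2 0 0.3;0 0 0 -45 -4 0 0.3;0 0 0 -60 -5 0 0.3;0 0 0 -60 -5 0 0.3;0 0 0 -60 -5 0 0.3;0 0 0 -60 -5 0 0.3;0 0 0 -60 -5 0 0.3;0 0 0 -60 -5 0 0.3'; python3 m.py
```

```text
time: 5.52
tcp_pos: [0.5612, -0.0135, 0.1038]
eef_rot: [-0.046, 0.999, 0.0, 0.001]
wrist_force: [-0.2, 0.1, -5.6]
opening: 0.504
gripper_force: 92.0
time: 6.38
tcp_pos: [0.6203, -0.009, 0.1031]
eef_rot: [-0.045, 0.999, 0.0, -0.0]
wrist_force: [0.2, -0.5, -4.9]
opening: 0.508
gripper_force: 92.3
time: 7.25
tcp_pos: [0.5617, -0.0137, 0.1033]
eef_rot: [-0.046, 0.999, -0.0, 0.0]
wrist_force: [-0.8, -0.4, -5.0]
opening: 0.507
gripper_force: 92.5Traceback (most recent call last):
  File "m.py", line 6, in <module>
    v=np.array(v); print("My",v[:,0].round(3),"mean",v[:,0].mean().round(4),"F",v[:,1:].mean(0).round(2),"t",o["time"].round(2))
                                                                                                             ^^^^^^^^^^^^^^^
AttributeError: 'float' object has no attribute 'round'
Traceback (most recent call last):
  File "m.py", line 6, in <module>
    v=np.array(v); print("My",v[:,0].round(3),"mean",v[:,0].mean().round(4),"F",v[:,1:].mean(0).round(2),"t",o["time"].round(2))
                                                                                                             ^^^^^^^^^^^^^^^
AttributeError: 'float' object has no attribute 'round'
Traceback (most recent call last):
  File "m.py", line 6, in <module>
    v=np.array(v); print("My",v[:,0].round(3),"mean",v[:,0].mean().round(4),"F",v[:,1:].mean(0).round(2),"t",o["time"].round(2))
                                                                                                             ^^^^^^^^^^^^^^^
AttributeError: 'float' object has no attribute 'round'
```

```bash
sed -i 's/o\["time"\].round(2)/round(o["time"],2)/' m.py; python3 m.py
python3 -m inch '0 0 0 20 2 0 0.3;0 0 0 45 4 0 0.3;0 0 0 60 5 0 0.3;0 0 0 60 5 0 0.3;0 0 0 60 5 0 0.3;0 0 0 60 5 0 0.3;0 0 0 60 5 0 0.3;0 0 0 60 5 0 0.3'; python3 m.py
python3 -m inch '0 0 0 -20 -2 0 0.3;0 0 0 -45 -4 0 0.3;0 0 0 -60 -5 0 0.3;0 0 0 -60 -5 0 0.3;0 0 0 -60 -5 0 0.3;0 0 0 -60 -5 0 0.3;0 0 0 -60 -5 0 0.3;0 0 0 -60 -5 0 0.3'; python3 m.py
```

```text
My [ 0.007  0.056 -0.031 -0.001  0.061] mean 0.0182 F [-0.01  0.15 -5.73] t 7.65
time: 8.32
tcp_pos: [0.6205, -0.0089, 0.1034]
eef_rot: [-0.045, 0.999, 0.0, -0.0]
wrist_force: [1.1, -0.6, -5.3]
opening: 0.508
gripper_force: 92.5
My [ 0.011 -0.017 -0.012  0.011  0.054] mean 0.0094 F [ 0.4  -0.05 -5.32] t 8.52
time: 9.18
tcp_pos: [0.5618, -0.0137, 0.1033]
eef_rot: [-0.046, 0.999, -0.0, 0.0]
wrist_force: [-0.8, 1.3, -6.2]
opening: 0.508
gripper_force: 92.6
My [-0.03  -0.084  0.001 -0.007  0.013] mean -0.0212 F [-0.02  0.15 -6.12] t 9.38
```

```bash
sed -i 's/range(5)/range(13)/; s/i<4/i<12/; s/"My",v\[:,0\].round(3),/"My",/' m.py; python3 m.py
python3 -m inch '0 0 0 20 2 0 0.3;0 0 0 45 4 0 0.3;0 0 0 60 5 0 0.3;0 0 0 60 5 0 0.3;0 0 0 60 5 0 0.3;0 0 0 60 5 0 0.3;0 0 0 60 5 0 0.3;0 0 0 60 5 0 0.3'; python3 m.py
python3 -m inch '0 0 0 -20 -2 0 0.3;0 0 0 -45 -4 0 0.3;0 0 0 -60 -5 0 0.3;0 0 0 -60 -5 0 0.3;0 0 0 -60 -5 0 0.3;0 0 0 -60 -5 0 0.3;0 0 0 -60 -5 0 0.3'
```

```text
My mean 0.0104 F [-0.07 -0.03 -5.32] t 9.98
time: 10.65
tcp_pos: [0.6205, -0.0089, 0.1034]
eef_rot: [-0.045, 0.999, 0.0, -0.0]
wrist_force: [-0.3, 0.2, -5.9]
opening: 0.504
gripper_force: 92.6
My mean 0.009 F [-0.01  0.03 -5.87] t 11.25
time: 11.83
tcp_pos: [0.562, -0.0136, 0.1035]
eef_rot: [-0.046, 0.999, -0.0, 0.0]
wrist_force: [-0.1, -1.1, -5.7]
opening: 0.508
gripper_force: 92.7
```

```bash
python3 -m inch '0 0 0 0 0 -15 0.3;0 0 0 0 0 -30 0.3;0 0 0 0 0 -45 0.3;0 0 0 0 0 -58 0.3;0 0 0 0 0 -66 0.3;0 0 0 0 0 -71 0.3;0 0 0 0 0 -74 0.3;0 0 0 0 0 -76 0.3;0 0 0 0 0 -78 0.3;0 0 0 0 0 -78 0.3'; python3 -m inch '0 0 0 0 0 -1 0.3;0 0 0 0 0 -2 0.3;0 0 0 0 0 -2 0.3'
```

```text
time: 12.67
tcp_pos: [0.5613, -0.0138, 0.0255]
eef_rot: [-0.045, 0.999, -0.0, 0.0]
wrist_force: [-0.4, 0.4, -5.8]
opening: 0.507
gripper_force: 92.9
time: 12.92
tcp_pos: [0.5616, -0.0138, 0.0243]
eef_rot: [-0.045, 0.999, 0.0, 0.001]
wrist_force: [-3.8, 0.4, 4.6]
opening: 0.505
gripper_force: 93.5
```

```bash
python3 -m inch '0 0 0 0 0 0 0.7;0 0 0 0 0 0 0.9;0 0 0 0 0 0 1;0 0 0 0 0 0 1;0 0 0 0 0 5 1;0 0 0 0 0 20 1;0 0 0 0 0 45 1;0 0 0 0 0 75 1;0 0 0 2 -25 80 1;0 0 0 5 -58 80 1'; python3 -m inch '0 0 0 2 -25 0 1;0 0 0 4 -45 0 1;0 0 0 5 -56 0 1;0 0 0 5 -56 0 1;0 0 0 5 -56 -25 1;0 0 0 5 -56 -50 1;0 0 0 5 -56 -68 1;0 0 0 5 -56 -76 1;0 0 0 5 -56 -80 1;0 0 0 5 -56 -80 1'; python3 -m inch '0 0 0 0 0 0 0.5;0 0 0 0 0 0 0.4;0 0 0 0 0 0 0.3;0 0 0 0 0 0 0.3;0 0 0 0 0 0 0.3;0 0 0 0 0 0 0.3;0 0 0 0 0 0 0.3;0 0 0 0 0 0 0.3'
```

```text
time: 13.75
tcp_pos: [0.5685, -0.0686, 0.1065]
eef_rot: [-0.049, 0.999, 0.001, 0.003]
wrist_force: [1.2, -0.4, -0.5]
opening: 0.997
gripper_force: 0.0
time: 14.58
tcp_pos: [0.571, -0.1266, 0.0229]
eef_rot: [-0.046, 0.999, 0.0, -0.0]
wrist_force: [-0.2, -0.2, -0.6]
opening: 0.996
gripper_force: 0.0
time: 15.25
tcp_pos: [0.5719, -0.1283, 0.0244]
eef_rot: [-0.045, 0.999, -0.0, 0.001]
wrist_force: [-0.9, -1.4, 5.6]
opening: 0.503
gripper_force: 91.2
```

```bash
python3 -m inch '0 0 0 0 0 4 0.3;0 0 0 0 0 10 0.3;0 0 0 0 0 20 0.3;0 0 0 0 0 35 0.3;0 0 0 0 0 50 0.3;0 0 0 0 0 65 0.3;0 0 0 0 0 80 0.3;0 0 0 0 0 80 0.3;0 0 0 0 0 80 0.3'
python3 -m inch '0 0 0 20 2 0 0.3;0 0 0 45 4 0 0.3;0 0 0 60 5 0 0.3;0 0 0 60 5 0 0.3;0 0 0 60 5 0 0.3;0 0 0 60 5 0 0.3;0 0 0 60 5 0 0.3;0 0 0 60 5 0 0.3'; python3 m.py
python3 -m inch '0 0 0 -20 -2 0 0.3;0 0 0 -45 -4 0 0.3;0 0 0 -60 -5 0 0.3;0 0 0 -60 -5 0 0.3;0 0 0 -60 -5 0 0.3;0 0 0 -60 -5 0 0.3;0 0 0 -60 -5 0 0.3;0 0 0 -60 -5 0 0.3'; python3 m.py
```

```text
time: 16.0
tcp_pos: [0.5713, -0.1275, 0.1039]
eef_rot: [-0.046, 0.999, 0.0, 0.001]
wrist_force: [0.5, 0.0, -5.7]
opening: 0.505
gripper_force: 92.5
time: 16.67
tcp_pos: [0.6302, -0.123, 0.103]
eef_rot: [-0.045, 0.999, 0.0, -0.0]
wrist_force: [-0.1, -0.1, -5.8]
opening: 0.504
gripper_force: 92.6
My mean 0.0032 F [ 0.01 -0.05 -5.46] t 17.27
time: 17.93
tcp_pos: [0.5718, -0.1275, 0.1033]
eef_rot: [-0.046, 0.999, -0.0, 0.0]
wrist_force: [1.0, -0.5, -5.4]
opening: 0.508
gripper_force: 92.8
My mean -0.0009 F [ 0.03  0.02 -5.24] t 18.53
```

```bash
python3 -m inch '0 0 0 0 0 -15 0.3;0 0 0 0 0 -30 0.3;0 0 0 0 0 -45 0.3;0 0 0 0 0 -58 0.3;0 0 0 0 0 -66 0.3;0 0 0 0 0 -71 0.3;0 0 0 0 0 -74 0.3;0 0 0 0 0 -76 0.3;0 0 0 0 0 -78 0.3;0 0 0 0 0 -78 0.3'; python3 -m inch '0 0 0 0 0 -1 0.3;0 0 0 0 0 -2 0.3;0 0 0 0 0 -2 0.3'
```

```text
time: 19.37
tcp_pos: [0.5713, -0.1279, 0.0254]
eef_rot: [-0.045, 0.999, -0.0, 0.0]
wrist_force: [0.4, -1.0, -5.2]
opening: 0.503
gripper_force: 93.2
time: 19.62
tcp_pos: [0.5715, -0.1279, 0.0244]
eef_rot: [-0.045, 0.999, 0.0, 0.001]
wrist_force: [-3.9, 0.8, 5.7]
opening: 0.506
gripper_force: 94.1
```

```bash
python3 -m inch '0 0 0 0 0 0 0.7;0 0 0 0 0 0 0.9;0 0 0 0 0 0 1;0 0 0 0 0 0 1;0 0 0 0 0 5 1;0 0 0 0 0 20 1;0 0 0 0 0 45 1;0 0 0 0 0 75 1;0 0 0 2 -25 80 1;0 0 0 5 -58 80 1'; python3 -m inch '0 0 0 2 -25 0 1;0 0 0 4 -45 0 1;0 0 0 5 -57 0 1;0 0 0 5 -57 0 1;0 0 0 5 -57 -25 1;0 0 0 5 -57 -50 1;0 0 0 5 -57 -68 1;0 0 0 5 -57 -76 1;0 0 0 5 -57 -80 1;0 0 0 5 -57 -80 1'; python3 -m inch '0 0 0 0 0 0 0.5;0 0 0 0 0 0 0.4;0 0 0 0 0 0 0.3;0 0 0 0 0 0 0.3;0 0 0 0 0 0 0.3;0 0 0 0 0 0 0.3;0 0 0 0 0 0 0.3;0 0 0 0 0 0 0.3'
python3 -m inch '0 0 0 0 0 4 0.3;0 0 0 0 0 10 0.3;0 0 0 0 0 20 0.3;0 0 0 0 0 35 0.3;0 0 0 0 0 50 0.3;0 0 0 0 0 65 0.3;0 0 0 0 0 80 0.3;0 0 0 0 0 80 0.3;0 0 0 0 0 80 0.3'
python3 -m inch '0 0 0 20 2 0 0.3;0 0 0 45 4 0 0.3;0 0 0 60 5 0 0.3;0 0 0 60 5 0 0.3;0 0 0 60 5 0 0.3;0 0 0 60 5 0 0.3;0 0 0 60 5 0 0.3;0 0 0 60 5 0 0.3'; python3 m.py
python3 -m inch '0 0 0 -20 -2 0 0.3;0 0 0 -45 -4 0 0.3;0 0 0 -60 -5 0 0.3;0 0 0 -60 -5 0 0.3;0 0 0 -60 -5 0 0.3;0 0 0 -60 -5 0 0.3;0 0 0 -60 -5 0 0.3;0 0 0 -60 -5 0 0.3'; python3 m.py
```

```text
time: 20.45
tcp_pos: [0.5789, -0.1829, 0.1067]
eef_rot: [-0.049, 0.999, 0.001, 0.003]
wrist_force: [-0.2, -1.1, -0.1]
opening: 1.002
gripper_force: 0.0
time: 21.28
tcp_pos: [0.5811, -0.2416, 0.0229]
eef_rot: [-0.046, 0.999, 0.0, -0.0]
wrist_force: [-0.7, 0.4, -0.7]
opening: 1.001
gripper_force: 0.0
time: 21.95
tcp_pos: [0.5818, -0.2434, 0.0244]
eef_rot: [-0.045, 0.999, -0.0, 0.001]
wrist_force: [-0.6, -0.1, 4.9]
opening: 0.505
gripper_force: 91.6
time: 22.7
tcp_pos: [0.5813, -0.2428, 0.104]
eef_rot: [-0.045, 0.999, -0.0, 0.001]
wrist_force: [-1.2, -0.0, -6.7]
opening: 0.505
gripper_force: 92.6
time: 23.37
tcp_pos: [0.6401, -0.2383, 0.103]
eef_rot: [-0.045, 0.999, 0.0, -0.0]
wrist_force: [-0.5, -0.2, -5.9]
opening: 0.498
gripper_force: 92.9
My mean 0.0401 F [-0.06 -0.36 -5.55] t 23.97
time: 24.63
tcp_pos: [0.582, -0.2423, 0.1032]
eef_rot: [-0.046, 0.999, -0.0, 0.0]
wrist_force: [-0.7, 0.4, -6.1]
opening: 0.501
gripper_force: 93.1
My mean -0.0273 F [ 0.02 -0.05 -5.55] t 25.23
```

```bash
python3 -m inch '0 0 0 0 10 10 0.3;0 0 -2 0 30 20 0.3;0 0 -5 1 60 35 0.3;0 0 -8 2 95 50 0.3;0 0 -11 3 130 60 0.3;0 0 -14 4 165 70 0.3;0 0 -17 5 200 80 0.3;0 0 -20 6 235 90 0.3;0 0 -20 7 270 97 0.3;0 0 -20 8 305 97 0.3'; python3 -m inch '0 0 0 0 35 0 0.3;0 0 0 0 70 0 0.3;0 0 0 0 100 0 0.3;0 0 0 0 122 0 0.3;0 0 0 0 136 0 0.3;0 0 0 0 142 0 0.3;0 0 0 0 142 0 0.3;0 0 0 0 142 0 0.3;0 0 0 0 142 0 0.3'
python3 - <<'E'
from h import *
p=optics.capture("wrist"); save(p,"w2.png"); print(p["xyz"])
o=sensors.get_obs(); m=R.from_quat(o["eef_rot"]).as_matrix(); print(o["tcp_pos"],m[:,1],np.degrees(np.arctan2(m[1,1],m[0,1]))-90)
for d in spotter.masks_of(p,"cradle_mid")[:3]:
    c=max(cv2.findContours(d["mask"].astype(np.uint8),0,2)[0],key=cv2.contourArea)
    r=cv2.minAreaRect(np.array([at(p,q[0],.008)[:2]*1000 for q in c],np.float32)); print(d["bbox"],d["confidence"],r)
E
```

```text
time: 26.07
tcp_pos: [0.5896, 0.0647, 0.2034]
eef_rot: [0.129, 0.992, 0.001, 0.002]
wrist_force: [1.5, -0.5, -5.2]
opening: 0.507
gripper_force: 93.1
time: 26.82
tcp_pos: [0.5896, 0.2015, 0.2006]
eef_rot: [0.13, 0.991, -0.001, 0.0]
wrist_force: [0.0, -0.4, -5.5]
opening: 0.504
gripper_force: 93.1
[0.50731178 0.22398188 0.34243943]
[0.58961965 0.20154838 0.20060105] [ 2.58666540e-01  9.65966340e-01 -8.07226533e-04] -14.99095903358922
[274.4, 119.3, 377.2, 199.3] 0.83 ((543.7338256835938, 218.1510772705078), (98.91813659667969, 74.05718994140625), 74.28477478027344)
[0.0, 2.6, 27.5, 101.5] 0.62 ((381.0287170410156, -19.258651733398438), (24.340635299682617, 82.2815933227539), 57.7996940612793)
```

View pics/w2.png

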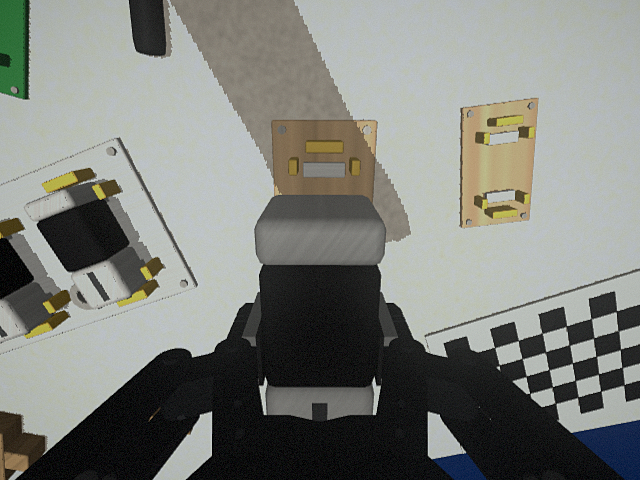

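The wrist view shows the held unit at about (320,290), with its near cap edge at row 195 and the black band over rows 264–387. The near edge of the cradle plate is at row 121, columns 273–377, and its end stop at (325,147).

Run:
```python
from h import *
p=optics.capture("wrist"); o=sensors.get_obs()
t=np.array(o["tcp_pos"]); a=np.radians(-15); ux=np.array([np.cos(a),np.sin(a),0]); uy=np.array([-np.sin(a),np.cos(a),0])
g=cv2.cvtColor(p["color"],cv2.COLOR_RGB2GRAY).astype(float)
prof=g[:,300:340].mean(1); d=np.diff(prof)
for r0,r1 in((105,135),(180,210),(225,285),(370,400)):
    i=r0+np.argsort(-abs(d[r0:r1]))[:4]; print(r0,[(int(k)+.5,round(d[k],1)) for k in i])
K=np.array(p["intrinsics"])
def proj(w):
    c=rot(p).T@(np.array(w)-p["xyz"]); q=K@[c[0],-c[1],-c[2]]; return (q[:2]/q[2]).round(1)
c=t+[0,0,.0177]
for dx in(-3,0,3):
    e=c+ux*(dx/1000-.055); print(dx,"bottom",proj(e-[0,0,.022]),"top",proj(e+[0,0,.022]))
def loc(px,z): w=at(p,px,z); return ((w-t)@ux*1000).round(1),((w-t)@uy*1000).round(1)
for r in(264,387): print("band",r,loc((320,r),c[2]+.022))
for q in((273,121),(377,121)): print("plate",loc(q,.008))
yl=cv2.inRange(cv2.cvtColor(p["color"],cv2.COLOR_RGB2HSV),(20,120,60),(35,255,255)); yl[:, :265]=0; yl[:,385:]=0; yl[:110]=0; yl[200:]=0
n,l,s,cc=cv2.connectedComponentsWithStats(yl)
for i in range(1,n):
    if s[i][4]>60: x,y,w,h,_=s[i]; print("yellow",s[i],cc[i].round(1),"top z34 corners",loc((x,y),.034),loc((x+w,y+h),.034),loc(cc[i],.034))
```

```text
105 [(119.5, np.float64(-32.5)), (118.5, np.float64(-8.2)), (121.5, np.float64(6.2)), (120.5, np.float64(4.8))]
180 [(194.5, np.float64(-26.8)), (193.5, np.float64(-7.1)), (195.5, np.float64(2.9)), (192.5, np.float64(2.3))]
225 [(264.5, np.float64(-65.2)), (263.5, np.float64(-12.9)), (265.5, np.float64(-4.6)), (260.5, np.float64(-3.5))]
370 [(386.5, np.float64(42.0)), (387.5, np.float64(29.2)), (385.5, np.float64(13.2)), (391.5, np.float64(4.5))]
-3 bottom [319.5 185.9] top [319.5 211.9]
0 bottom [319.5 192.7] top [319.5 221.1]
3 bottom [319.5 199.4] top [319.5 230.2]
band 264 (np.float64(-40.3), np.float64(0.2))
band 387 (np.float64(10.2), np.float64(0.2))
plate (np.float64(-84.1), np.float64(-43.5))
plate (np.float64(-84.1), np.float64(53.7))
yellow [305 140  38  14 483] [323.6 146.3] top z34 corners (np.float64(-68.4), np.float64(-12.7)) (np.float64(-56.4), np.float64(20.9)) (np.float64(-63.1), np.float64(3.6))
yellow [288 157  10  19 173] [292.5 166.1] top z34 corners (np.float64(-53.8), np.float64(-28.1)) (np.float64(-36.9), np.float64(-19.5)) (np.float64(-45.8), np.float64(-24.3))
yellow [348 158  12  18 182] [353.8 166.4] top z34 corners (np.float64(-52.9), np.float64(25.4)) (np.float64(-37.0), np.float64(36.8)) (np.float64(-45.6), np.float64(30.9))
```

```bash
python3 -m inch '0 0 0 1 4 -12 0.3;0 0 0 1 4 -30 0.3;0 0 0 1 4 -50 0.3;0 0 0 1 4 -72 0.3;0 0 0 1 4 -94 0.3;0 0 0 1 4 -116 0.3;0 0 0 1 4 -132 0.3;0 0 0 1 4 -144 0.3;0 0 0 1 4 -150 0.3;0 0 0 1 4 -150 0.3'
python3 - <<'E'
from h import *
p=optics.capture("wrist"); save(p,"w3.png"); o=sensors.get_obs()
t=np.array(o["tcp_pos"]); print(t,p["xyz"]); a=np.radians(-15); ux=np.array([np.cos(a),np.sin(a),0]); uy=np.array([-np.sin(a),np.cos(a),0])
def loc(px,z): w=at(p,px,z); return ((w-t)@ux*1000).round(1),((w-t)@uy*1000).round(1)
yl=cv2.inRange(cv2.cvtColor(p["color"],cv2.COLOR_RGB2HSV),(20,120,60),(35,255,255)); yl[:, :200]=0; yl[:,440:]=0; yl[200:]=0
n,l,s,cc=cv2.connectedComponentsWithStats(yl)
for i in range(1,n):
    if s[i][4]>60: x,y,w,h,_=s[i]; print("yellow",s[i],cc[i].round(1),loc((x,y),.034),loc((x+w,y+h),.034))
E
```

```text
time: 27.8
tcp_pos: [0.5891, 0.2079, 0.0485]
eef_rot: [0.129, 0.992, -0.001, -0.001]
wrist_force: [-0.7, -0.3, -5.2]
opening: 0.505
gripper_force: 93.2
[0.58997918 0.20807094 0.04993839] [0.50721578 0.23009897 0.19059308]
yellow [ 279  160   73   27 1919] [315.1 173.2] (np.float64(-68.8), np.float64(-18.7)) (np.float64(-56.6), np.float64(14.9))
yellow [249 189  23  11 189] [261.6 194.6] (np.float64(-55.5), np.float64(-33.1)) (np.float64(-50.3), np.float64(-22.6))
yellow [361 190  20  10 130] [370.6 194.4] (np.float64(-55.2), np.float64(19.1)) (np.float64(-50.4), np.float64(28.8))
```

View pics/w3.png

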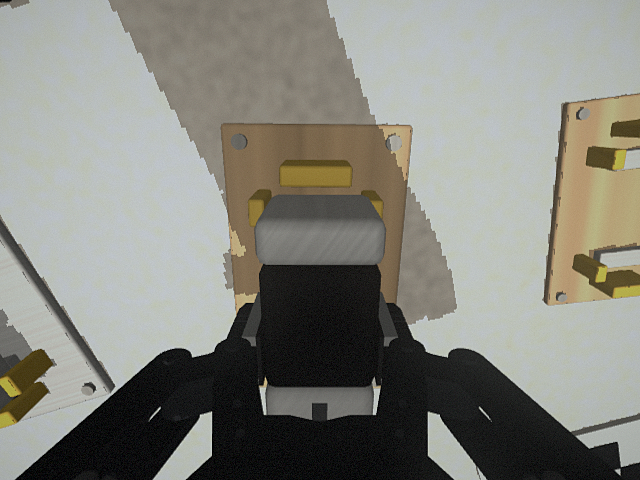

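The near end stop is centred at (315,173) and the lugs at (261,194) and (371,194). The unit needs to shift about 2 mm towards -y.

```bash
python3 -m inch '0 0 0 -0.5 -1.8 -2 0.3;0 0 0 -0.5 -1.8 -4 0.3;0 0 0 -0.5 -1.8 -6 0.3;0 0 0 -0.5 -1.8 -8 0.3;0 0 0 -0.5 -1.8 -9 0.3;0 0 0 -0.5 -1.8 -10 0.3;0 0 0 -0.5 -1.8 -11 0.3;0 0 0 -0.5 -1.8 -12 0.3;0 0 0 -0.5 -1.8 -13 0.3;0 0 0 -0.5 -1.8 -13 0.3'; python3 -m inch '0 0 0 0 0 -1 0.3;0 0 0 0 0 -1 0.3;0 0 0 0 0 -1 0.3'
```

```text
time: 28.68
tcp_pos: [0.5894, 0.2064, 0.037]
eef_rot: [0.129, 0.992, -0.0, -0.0]
wrist_force: [0.1, -0.7, -4.7]
opening: 0.505
gripper_force: 93.2
time: 28.93
tcp_pos: [0.5896, 0.2064, 0.0362]
eef_rot: [0.129, 0.992, -0.0, -0.0]
wrist_force: [-0.8, -0.8, -4.9]
opening: 0.503
gripper_force: 93.2
```

Now 2 mm below the top of the lugs with no contact, so I go on down.

```bash
python3 -m inch '0 0 0 0 0 -1 0.3;0 0 0 0 0 -2 0.3;0 0 0 0 0 -3 0.3;0 0 0 0 0 -3 0.3'; python3 -m inch '0 0 0 0 0 -2 0.3;0 0 0 0 0 -4 0.3;0 0 0 0 0 -6 0.3;0 0 0 0 0 -7 0.3;0 0 0 0 0 -7.5 0.3;0 0 0 0 0 -7.5 0.3'; python3 m.py
```

```text
time: 29.27
tcp_pos: [0.5894, 0.2063, 0.033]
eef_rot: [0.129, 0.992, -0.0, -0.0]
wrist_force: [-0.1, 0.2, -5.7]
opening: 0.503
gripper_force: 93.2
time: 29.77
tcp_pos: [0.5895, 0.2064, 0.0256]
eef_rot: [0.129, 0.992, -0.0, -0.0]
wrist_force: [0.0, 1.0, -5.0]
opening: 0.505
gripper_force: 93.2
My mean -0.0196 F [ 0.01  0.2  -5.43] t 30.37
```

```bash
python3 -m inch '0 0 0 0 0 -1 0.3;0 0 0 0 0 -1.7 0.3;0 0 0 0 0 -1.7 0.3;0 0 0 0 0 -1.7 0.3'
```

```text
time: 30.7
tcp_pos: [0.5898, 0.2065, 0.0248]
eef_rot: [0.129, 0.992, 0.0, 0.0]
wrist_force: [-3.9, -1.2, 4.5]
opening: 0.507
gripper_force: 94.1
```

```bash
python3 -m inch '0 0 0 0 0 0 0.7;0 0 0 0 0 0 0.9;0 0 0 0 0 0 1;0 0 0 0 0 0 1;0 0 0 0 0 0 1;0 0 0 0 0 5 1;0 0 0 0 0 20 1;0 0 0 0 0 45 1;0 0 0 0 0 75 1;0 0 0 0 0 110 1'; python3 -m inch '0 0 0 0 0 30 1;0 0 0 0 0 60 1;0 0 0 0 0 80 1;0 0 0 0 0 80 1;0 0 0 0 0 80 1'
python3 - <<'E'
from h import *
p=optics.capture("wrist"); save(p,"w4.png")
p=optics.capture("side"); save(p,"s4.png",(260,160,580,400),2.4)
E
```

```text
time: 31.53
tcp_pos: [0.5886, 0.206, 0.1342]
eef_rot: [0.129, 0.992, -0.001, -0.001]
wrist_force: [0.7, -0.1, 1.3]
opening: 0.997
gripper_force: 0.0
time: 31.95
tcp_pos: [0.5904, 0.2065, 0.2159]
eef_rot: [0.129, 0.992, 0.001, 0.001]
wrist_force: [0.6, 0.1, 0.1]
opening: 1.0
gripper_force: 0.0
```

View pics/w4.png

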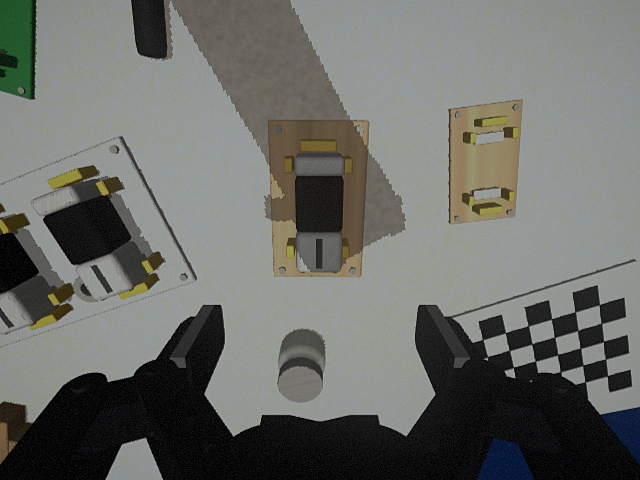

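View pics/s4.png

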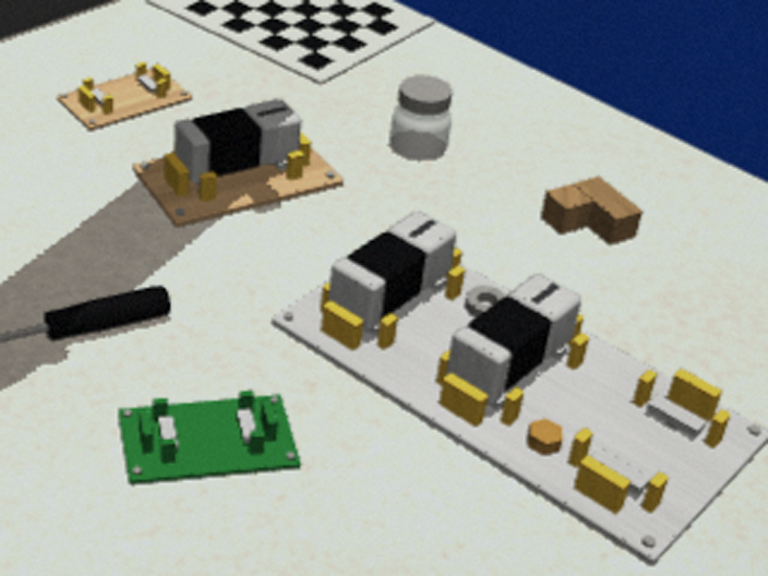

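The wrist view shows the faulty unit seated level inside all the lugs and stops of the cradle at (319,210). The side view shows both sound units seated in nest0 and nest1, the gripper clear and the bystanders in place.

```bash
python3 -c "
from plant import order; print(order.close_job())"
```

```text
the job is handed in; nothing more can be done
None
```

The loose gear was in the unit from nest2 (the right-hand nest), which now lies fully down in the larger plywood cradle; the two sound units are back in nest0 and nest1, and the job is handed in (the hand-in gave no verdict).

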